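Change the pump flow over between two fish tanks

TASK

The circulating pump is feeding the holding tank on the blue-handled valve. Change it over to the other tank: push the yellow lever round with a fingertip until that valve is fully open, and only then push the blue lever round until its valve is fully shut, so that the pump is never left blocked. Do not strain the levers, and leave the brush, the bowl and the salt jar where they are.

Things in the scene. Friction and masses are not known exactly. Their poses are not given: they have to be found in the camera images.
- yellow_valve (a joint): Angle of the yellow-sleeved lever of a quarter-turn ball valve, rad. 0 = shut: the lever lies square across its pipe, along the board's +y. 1.571 = fully open: the lever lies over its pipe in line with it, along the board's -x. The angle grows counter-clockwise seen from above and there is a hard stop at each end. The lever stays where it is left; dry friction of about 0.5 N m, so 5 N pushed square to it at 0.1 m from the pivot turns it. Starts shut.
- blue_valve (a joint): Angle of the blue-sleeved lever of the other valve, an identical part with the same meaning (0 = shut across the pipe, 1.571 = fully open in line with it), stops and friction. Starts open, fully or partly (1.15 to 1.571).
- yellow_pivot (a point): Point on the vertical turning axis of the yellow lever, at the lever sleeve's mid-height, 112 mm above the counter. Its axes are the board's: x along the branch pipe away from the elbow towards the header, y along the header, z up. It does not turn with the lever. The spindle with its nut stands to 110 mm above the counter here.
- blue_pivot (a point): The same point of the blue lever's valve, 240 mm along the header from the yellow one; which of the two stands at the board's +y end varies.
- yellow_lever (a point): Middle of the yellow sleeve, 104 mm out from the pivot; it turns with the lever, its y axis points outwards along the lever and its x axis lies square to it: the lever is pushed open along -x and shut along +x. The sleeve is a flat bar 25 mm wide (x), 13 mm thick (z) and 98 mm long (y), from 55 to 153 mm out from the pivot, its underside 105 mm and its top 119 mm above the counter. Under it the pipe work is at most 84 mm high beyond 45 mm from the pivot.
- blue_lever (a point): Middle of the blue sleeve; same sizes and axes as the yellow one.
- board: White base plate 370 mm (x) by 500 mm (y), 15 mm thick, fixed on the counter; origin at the centre of its underside, z up. The header pipe runs along y at x = +125 mm, its axis 60 mm above the counter, with a pressure gauge at y = 0 that reaches 145 mm above the counter. The two valves' pivots are at x = 0, y = +120 and -120 mm and their branch pipes run from the header to elbows at x = -128 mm.
- brush: Green scrubbing brush with white bristles, 200 mm long, 60 mm wide, 38 mm high, lying bristles down on the board between the two branch pipes; origin under its middle; not to be moved.
- bowl: Steel bowl, 140 mm across, 55 mm high, standing on the counter past the board's +y end; origin under its centre; not to be moved.
- salt_jar: Pale jar with a red cap, 72 mm across, 110 mm high, standing on the counter past the board's -y end; origin under its centre; not to be moved.

How it is judged (in metres and radians):
On the way, in this order (a step that is already met when the one before it is completed fails the run):
1. the yellow valve is fully open while the blue one is still open (value of joint yellow_valve above 1.46 rad and value of joint blue_valve above 1 rad), for 0.2 s.
2. the blue valve is fully shut (value of joint blue_valve below 0.11 rad), for 0.2 s.
At the end, for the whole second after the job is handed in: The yellow valve is open to within 0.11 rad (6 degrees) of its stop, the blue valve shut to within 0.11 rad of its stop, and the brush, bowl and jar are within 20 mm of where they were (value of joint yellow_valve above 1.46 rad and value of joint blue_valve below 0.11 rad and distance of each of brush, bowl, salt_jar from where it was at the start of the episode below 0.02 m); the robot touches nothing.
It fails at once if the blue valve is turned down before the yellow one is fully open (value of joint blue_valve below 1 rad and value of joint yellow_valve below 1.46 rad).
It fails at once if a lever is strained: gripped or pushed with more than 60 N (contact force between the fingers and yellow_valve above 60 N or contact force between the fingers and blue_valve above 60 N).
It fails at once if the brush, the bowl or the jar is lifted, carried or pushed away (20 mm) (distance of any of brush, bowl, salt_jar from where it was at the start of the episode above 0.02 m).
It also fails if it takes over 51 s, if anything falls off the work surface, if the arm or the gripper's body presses on something with over 40 N, if the wrist force passes 120 N, or if a joint passes its speed limit or range.

ROBOT

A 6-joint arm with a two-finger parallel gripper is mounted at the origin on the work surface. World frame = base frame: x ahead of the robot, y to its left, z up, the work surface at z = 0. Lengths are in m, angles in degrees, forces in N, time in s.
With the tool pointing down it reaches from about 0.275 to 0.75 m from the base axis. Payload 10.2 kg.
Tool frame: the origin (TCP) lies at the very end of the fingers, on their centre line; the grasp point (between the pads) lies arm.grasp_offset behind it (arm.grasp_offset is the distance from the TCP to the grasp point, in m); x points along the fingers, z is the direction in which the jaws open and shut, and the axes are right-handed (so a half turn about x gives the same grasp; the last joint's range is limited). The gripper opens to 85 mm and grips with 20 to 120 N. Pads are 22 mm wide; open, the fingers measure 114 mm over their backs; the gripper's body (76 mm by 85 mm) begins 54 mm behind the grasp point. The pads swing forward as they close: fully open they stand 13 mm farther back than shut.
Start: joints at [-12.8, 17.928, 85.812, -0, 76.261, -12.8], TCP at [0.525, -0, 0.231] pointing down, gripper open.
Joint ranges: [-168.41, 168.41], [-55.51, 124.54], [10.69, 146.95], [-70.63, 250.63], [1, 178], [-165.06, 165.06]. Speed limits (degrees/s): [136.94, 136.94, 172.46, 180, 180, 180].

INTERFACE

Orientations are given as [roll, pitch, yaw] about the fixed x, y, z axes, in that order (R = Rz(yaw) Ry(pitch) Rx(roll)).
In Python, from plant import arm gives the robot as it stands.
- The arm moves only by the shell command python3 -m inch 'ROWS' [FORCE]. ROWS is JSON, a list that holds one entry, the list of rows, each a list of 5 numbers: the shift along the tool's x, y, z in cm, then the turn about the tool's x in degrees, then the finger opening in cm, from 0 to 8.54. A call has exactly 5 rows; each row shifts and turns the commanded pose from where the row before left it, along the tool's axes as they then stand; what a row does not reach is not made up. A row lasts 1/8 s, in which the tool goes at most 62.5 mm and 10.7 degrees, less where a joint would pass 70% of its speed; a pose out of reach is approached as far as the arm can. A call with a gripper value outside its range is refused whole. The fingers move at their own pace and stop on an object; FORCE is the grip in N (left out, the last holds). Time passes only in rows, so rows that do not move let the fingers close, or fill a call up. It gives the time, the measured TCP pose, the force and the opening at its end, in the units of the state.
- arm.sense(): the state, without advancing time (a new reading comes with each control period).
- arm.capture(name): name is "scene" or "side" or "wrist"; returns a dict with "pixels" (480x640x3 uint8, red, green, blue), "depth" (480x640 float32, m along the optical axis (not along the pixel's ray), 0 where there is no reading), "intrinsics" (3x3 intrinsics, pixels), "k1" (the pictures are not rectified: a ray, as slopes to the right and down, at radius r is drawn at 1 + k1 r^2 times it, then the intrinsics apply), "world_from_camera" (4x4, takes a point from camera to world coordinates); the wrist camera has in their place "T_tool_cam" (4x4, takes a point from camera to tool coordinates, whose origin is the TCP and whose axes are the tool frame's). Camera axes: x right, y up, looking along -z (the intrinsics and any distortion apply to the point x, -y, -z); pixel columns grow to the right and rows downward; lengths in m; the calibration is good to about 2 mm. A picture is of the moment at which its call begins: read the wrist's pose just before it.
- arm.sign_off(): hands the job in, once; it reports no verdict.
The state is a dict: "time": time; "joint_positions": joint angles; "qd": joint speeds; "tau": joint torques, N m; "tool_pos": TCP position; "eef_rot": TCP orientation; "ft_force": force on the tool from outside, world axes, zero at the start; "ft_torque": the same for the moment, N m; "grip_width": finger opening in m.
Only numpy, scipy, OpenCV 4.12 (cv2) and the standard library are available. Lean on these libraries where they do the work, as an engineer would, in place of code of your own. Each camera call takes 0.05 s, during which the arm holds its last target.

## Working session

There is one attempt and no reset: what is moved stays moved. The work goes in short steps, Python scripts to look and compute and a shell command to move; the robot and the scene stay as the last step left them, time stands still between calls to the robot, and variables do not carry over. Pictures are saved under pics/ and viewed, and the job is handed in when it is done.

```bash
ls; mkdir -p pics; python3 - <<'E'
from plant import arm
import cv2,json
s=arm.sense();print(s, arm.grasp_offset)
for n in("scene","side","wrist"):
    c=arm.capture(n)
    cv2.imwrite(f"pics/{n}0.png",c["pixels"][:,:,::-1])
    print(n,c["intrinsics"],c["k1"],c.get("world_from_camera",c.get("T_tool_cam")))
E
```

```text
pics
{'time': 0.0, 'joint_positions': array([-1.28000208e+01,  1.79604900e+01,  8.58556140e+01, -3.92814900e-04,
        7.62635755e+01, -1.28015696e+01]), 'qd': array([ 0.12220784,  0.07697449,  0.10043791,  0.04522578, -0.00157939,
       -0.05622464]), 'tau': array([-5.78409599e-04, -4.12261176e+01, -2.59742296e+01, -3.58453699e-04,
        4.11797926e-03, -1.23038126e-05]), 'tool_pos': array([5.24720781e-01, 4.82115644e-05, 2.30715213e-01]), 'eef_rot': array([167.47272072,  89.92031967, 167.47436312]), 'ft_force': array([0.55347673, 0.5119981 , 0.14580083]), 'ft_torque': array([0.02557574, 0.00837674, 0.01118855]), 'grip_width': 0.08514649687053052} 0.0187
scene [[469.70633432   0.         319.49669382]
 [  0.         469.70633432 248.74801923]
 [  0.           0.           1.        ]] -0.006294604468815789 [[-0.45957095 -0.5286404   0.71367631  1.20616809]
 [ 0.88801693 -0.28694278  0.35929066  0.3207991 ]
 [ 0.0148487   0.79887619  0.60131219  0.64684011]
 [ 0.          0.          0.          1.        ]]
side [[466.81997418   0.         322.50670056]
 [  0.         466.81997418 244.8222559 ]
 [  0.           0.           1.        ]] 0.035898352080842945 [[ 0.98422809  0.1286902  -0.1213833   0.42402694]
 [-0.17683521  0.69655258 -0.69537315 -0.7248861 ]
 [-0.00493786  0.70587062  0.70832357  0.85860615]
 [ 0.          0.          0.          1.        ]]
wrist [[393.5955901    0.         318.15996661]
 [  0.         393.5955901  232.98089264]
 [  0.           0.           1.        ]] -0.08566529817009078 [[ 2.43489586e-04  2.82265307e-01 -9.59336352e-01 -1.41812468e-01]
 [-2.22635255e-04  9.59336372e-01  2.82265257e-01  7.04587805e-02]
 [ 9.99999946e-01  1.44853443e-04  2.96430625e-04 -3.78426749e-04]
 [ 0.00000000e+00  0.00000000e+00  0.00000000e+00  1.00000000e+00]]
```

View pics/scene0.png

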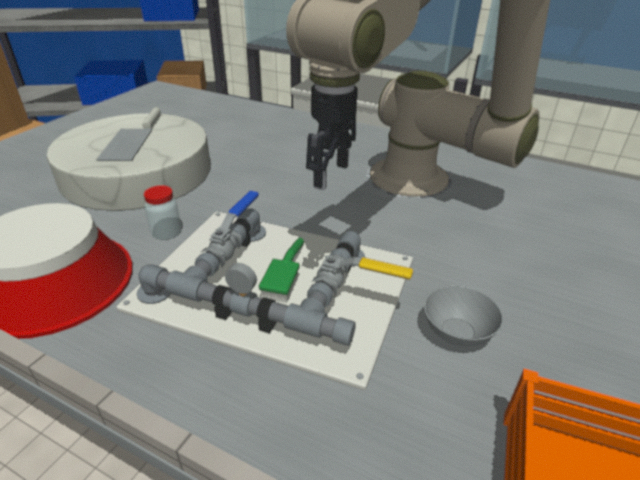

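View pics/side0.png

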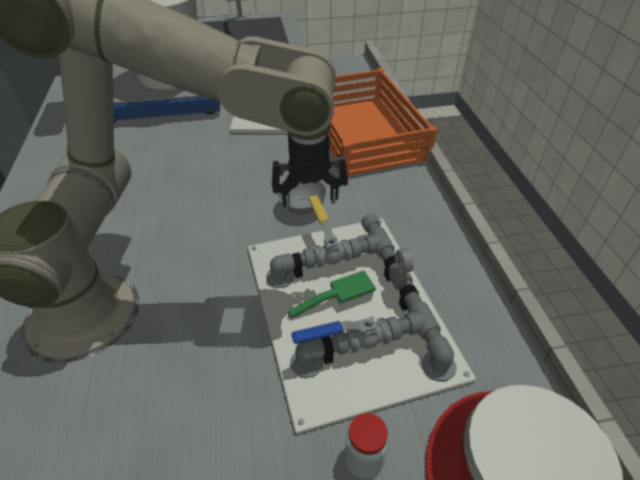

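View pics/wrist0.png

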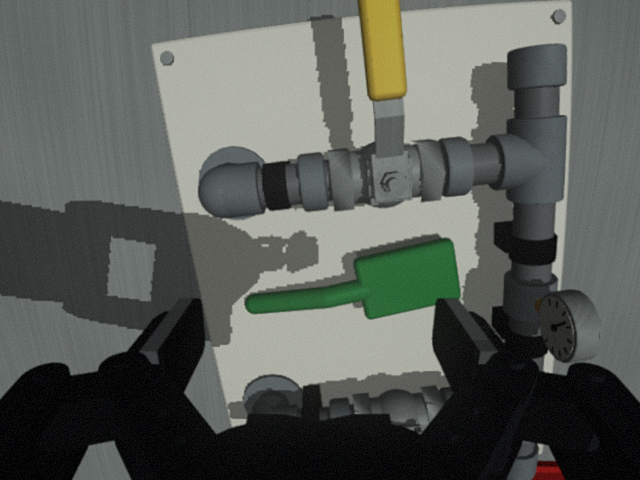

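The wrist view shows the yellow lever at about (385,50) running out of the picture along the board's +y, with its pivot nut at (390,180) and the brush at (400,280). The side view shows the blue lever at (317,331), over its pipe and slightly turned, and the yellow one at (318,208). In the scene view blue is at (243,203) and yellow at (385,268).

```bash
cat > h.py <<'E'
import numpy as np,cv2
from scipy.spatial.transform import Rotation as R
from plant import arm
def cam(n):
    s=arm.sense(); c=arm.capture(n)
    if n=="wrist":
        T=np.eye(4);T[:3,:3]=R.from_euler('xyz',s['eef_rot'],degrees=True).as_matrix();T[:3,3]=s['tool_pos']
        c['W']=T@c['T_tool_cam']
    else: c['W']=c['world_from_camera']
    return c
def rays(c,px):
    K=c['intrinsics'];px=np.atleast_2d(px).astype(float)
    d=np.c_[(px[:,0]-K[0,2])/K[0,0],(px[:,1]-K[1,2])/K[1,1]];u=d.copy()
    for _ in range(20): u=d/(1+c['k1']*(u**2).sum(1,keepdims=True))
    return np.c_[u[:,0],-u[:,1],-np.ones(len(u))]@c['W'][:3,:3].T, c['W'][:3,3]
def plane(c,px,z):
    r,o=rays(c,px); return o+r*((z-o[2])/r[:,2])[:,None]
def pts(c,m):
    v,u=np.nonzero(m&(c['depth']>0)); r,o=rays(c,np.c_[u,v]); return o+r*c['depth'][v,u][:,None]
def mask(c,col):
    h=cv2.cvtColor(c['pixels'],cv2.COLOR_RGB2HSV);H,S,V=[h[...,i].astype(int) for i in range(3)]
    lo,hi={'y':(20,32),'b':(108,125),'g':(55,80)}[col]
    m=((H>=lo)&(H<=hi)&(S>120)&(V>60)).astype(np.uint8)
    m=cv2.morphologyEx(m,cv2.MORPH_OPEN,np.ones((3,3)))
    return m
def blob(c,m,near=None):
    n,l,st,ce=cv2.connectedComponentsWithStats(m)
    out=[]
    for i in range(1,n):
        if st[i,4]<60: continue
        p=pts(c,l==i)
        if len(p): out.append((st[i],np.median(p,0),p))
    return out
E
python3 - <<'E'
from h import *
np.set_printoptions(precision=4,suppress=True)
for n in("scene","side","wrist"):
    c=cam(n)
    for k in 'ybg':
        for st,med,p in blob(c,mask(c,k)):
            if not(.2<med[0]<.85 and abs(med[1])<.45 and med[2]<.2): continue
            t=p[np.abs(p[:,2]-.119)<.006] if k!='g' else p[p[:,2]>0.03]
            if len(t)<20: print(n,k,st,med,'few');continue
            (cx,cy),sz,a=cv2.minAreaRect((t[:,:2]*1000).astype(np.float32))
            q=cv2.boxPoints(((cx,cy),sz,a))
            d=q[1]-q[0] if np.linalg.norm(q[1]-q[0])>np.linalg.norm(q[2]-q[1]) else q[2]-q[1]
            print(n,k,st,"z",np.percentile(p[:,2],[5,50,95]),"rect",cx,cy,sz,"dir",np.degrees(np.arctan2(d[1],d[0])))
E
```

```text
scene y [359 258  54  21 547] z [0.1104 0.1166 0.1188] rect 567.569091796875 132.17161560058594 (23.366641998291016, 95.51859283447266) dir -81.14766
scene b [230 191  28  24 287] z [0.1118 0.117  0.1189] rect 504.0206604003906 -217.57801818847656 (93.36539459228516, 22.262470245361328) dir 5.6733975
scene g [ 260  239   43   55 1058] z [0.043  0.0518 0.054 ] rect 559.8912963867188 -78.40594482421875 (191.72035217285156, 55.935272216796875) dir 14.095909
side y [310 196  18  25 240] z [0.1167 0.1197 0.1228] rect 562.0870361328125 128.1127471923828 (22.630586624145508, 93.5604248046875) dir -83.672134
side b [293 322  49  21 553] z [0.1121 0.1193 0.1217] rect 500.0491943359375 -223.218994140625 (93.7451400756836, 21.79850196838379) dir 6.6420712
side g [ 289  273   85   43 1046] z [0.0369 0.0537 0.057 ] rect 550.5470581054688 -84.94207000732422 (193.90415954589844, 55.25) dir 13.070739
wrist y [ 358    0   48  100 3884] z [0.1148 0.1174 0.1187] rect 563.92529296875 111.9997329711914 (24.671653747558594, 59.422847747802734) dir -82.961105
wrist g [ 246  240  213   78 7558] z [0.0383 0.0519 0.0535] rect 544.5211791992188 -54.80938720703125 (196.9003448486328, 110.63035583496094) dir 13.157317
```

```bash
python3 - <<'E'
from h import *
np.set_printoptions(precision=4,suppress=True)
c=cam('wrist');p=plane(c,[[393,181]],.110);print('nut',p)
s=plane(c,[[167,58],[559,17]],.015);d=s[1]-s[0];print(s,np.degrees(np.arctan2(d[1],d[0])),np.linalg.norm(d))
c=cam('side');print('blue nut',plane(c,[[369,325]],.110));s=plane(c,[[253,248],[300,422],[467,374]],.015);print(s)
c=cam('side')
im=c['pixels'][180:420,230:480,::-1];cv2.imwrite('pics/zoom.png',cv2.resize(im,(800,768))[:600])
cv2.imwrite('pics/zoom.png',cv2.resize(c['pixels'][180:390,240:450,::-1],(600,600),interpolation=cv2.INTER_CUBIC))
s=arm.sense();print(s['time']);print(R.from_euler('xyz',s['eef_rot'],degrees=True).as_matrix())
E
```

```text
nut [[0.5748 0.0296 0.11  ]]
[[0.394  0.1225 0.015 ]
 [0.7328 0.16   0.015 ]] 6.313695973074815 0.34088090431515133
blue nut [[ 0.6019 -0.2212  0.11  ]]
[[ 0.3933  0.1241  0.015 ]
 [ 0.4462 -0.3433  0.015 ]
 [ 0.7868 -0.3055  0.015 ]]
0.45
[[-0.0001  0.      1.    ]
 [ 0.      1.     -0.    ]
 [-1.      0.     -0.0001]]
```

View pics/zoom.png

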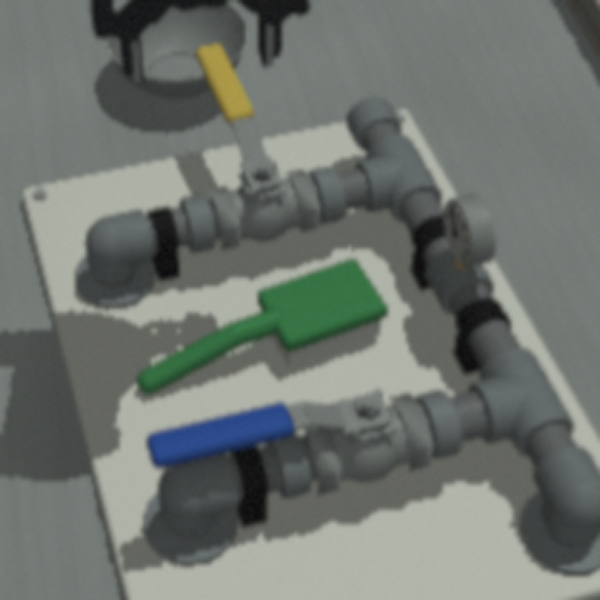

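Screws, nut and sleeve agree: board yaw about 6.4°, yellow pivot (0.576, 0.028), blue pivot (0.603, -0.211), blue close to fully open. I'll close the gripper and go to the +x side of the yellow lever, turning the tool so the 22 mm side does the pushing.

```bash
python3 -m inch '[[[0,3.8,1.95,0,0],[0,3.8,1.95,0,0],[0,3.8,1.95,0,0],[0,3.7,1.95,0,0],[0,0,0,10,0]]]' 30
python3 -m inch '[[[0,0,0,10,0],[0,0,0,10,0],[0,0,0,10,0],[0,0,0,10,0],[0,0,0,10,0]]]'
```

```text
time: 1.08
tool_pos: [0.6034, 0.1533, 0.2305]
eef_rot: [158.9, 90.0, 148.9]
ft_force: [-1.0, -0.4, -1.0]
grip_width: -0.0001
time: 1.7
tool_pos: [0.603, 0.151, 0.2312]
eef_rot: [-110.7, 90.0, -171.0]
ft_force: [-0.8, -0.1, -0.2]
grip_width: -0.0001
```

```bash
python3 -m inch '[[[0,0,0,10,0],[0,0,0,10,0],[0,0,0,3.6,0],[0,0,0,0,0],[0,0,0,0,0]]]'
cat > st.py <<'E'
from h import *
import sys
np.set_printoptions(precision=4,suppress=True)
s=arm.sense();M=R.from_euler('xyz',s['eef_rot'],degrees=True).as_matrix()
print(s['time'],s['tool_pos'],s['ft_force'],'zyaw',np.degrees(np.arctan2(M[1,2],M[0,2])),'q',s['joint_positions'])
a=np.radians(6.4);ex=np.array([np.cos(a),np.sin(a)]);ey=np.array([-ex[1],ex[0]])
for n,p in(('y',[.5761,.0276]),('b',[.6029,-.211])):
    d=s['tool_pos'][:2]-p; print(n,'board xy from pivot',d@ex,d@ey)
    d2=np.r_[p,.112]-s['tool_pos'];print('  pivot in tool frame',M.T@d2)
def lev():
  for n in("scene","side"):
    c=cam(n)
    for k,p in(('y',[.5761,.0276]),('b',[.6029,-.211])):
        for st,med,q in blob(c,mask(c,k)):
            if not(.2<med[0]<.85 and abs(med[1])<.45 and .1<med[2]<.2): continue
            t=q[np.abs(q[:,2]-.119)<.006][:,:2]; 
            if len(t)<20: continue
            (cx,cy),sz,an=cv2.minAreaRect((t*1000).astype(np.float32))
            d=np.array([cx,cy])/1000-p
            print(n,k,'valve',np.arctan2(d@ey,d@ex)%(2*np.pi)-np.pi/2,'r',np.linalg.norm(d),'sz',sz)
if len(sys.argv)>1: lev()
E
python3 st.py 1
python3 - <<'E'
from h import *
c=cam('side');cv2.imwrite('pics/s1.png',c['pixels'][...,::-1])
E
```

```text
time: 2.33
tool_pos: [0.603, 0.151, 0.2312]
eef_rot: [-89.7, 90.0, -173.3]
ft_force: [-0.1, -0.4, 0.5]
grip_width: -0.0003
2.325 [0.603  0.151  0.2312] [-0.1207 -0.4423  0.4712] zyaw -83.52536837733926 q [ 3.276  30.4289 67.4628 -0.0005 82.1156 86.8014]
y board xy from pivot 0.04048115738138823 0.11963597132785417
  pivot in tool frame [ 0.1192 -0.0406  0.1196]
b board xy from pivot 0.04044466437231346 0.359736364222702
  pivot in tool frame [ 0.1192 -0.0409  0.3597]
scene y valve -0.02663337151105538 r 0.10478533562532136 sz (22.998069763183594, 95.4762191772461)
scene b valve 1.5289613362411831 r 0.1010242706765896 sz (94.36308288574219, 22.353294372558594)
side y valve 0.029773175295018772 r 0.10140310370892515 sz (22.763097763061523, 94.72672271728516)
side b valve 1.5771187972011096 r 0.10383308977601573 sz (94.17449951171875, 22.062761306762695)
```

View pics/s1.png

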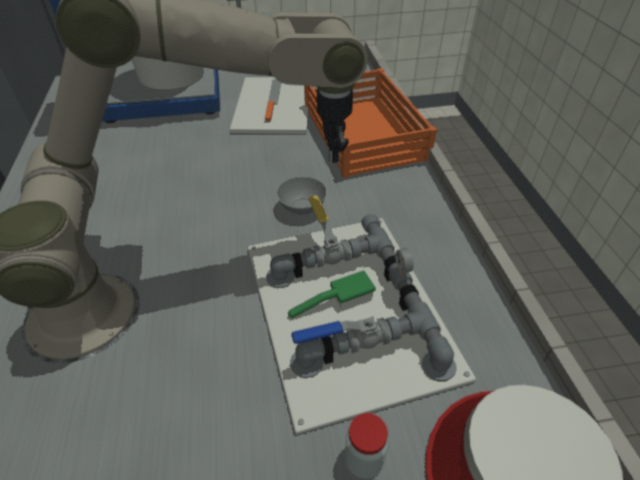

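The side view shows the closed fingers at (338,155), above and to the +x side of the yellow lever at (318,208), with the levers unmoved. Now I descend to 95 mm.

```bash
python3 -m inch '[[[3.4,0,0,0,0],[3.4,0,0,0,0],[3.4,0,0,0,0],[3.4,0,0,0,0],[0,0,0,0,0]]]'
python3 -m inch '[[[0,-0.4,0,0,0],[0,-0.4,0,0,0],[0,-0.4,0,0,0],[0,-0.35,0,0,0],[0,0,0,0,0]]]'; python3 st.py
```

```text
time: 3.1
tool_pos: [0.6018, 0.1509, 0.0932]
eef_rot: [-93.1, 89.7, -176.7]
ft_force: [-0.0, 0.8, 0.9]
grip_width: 0.0001
time: 3.72
tool_pos: [0.5874, 0.1493, 0.0955]
eef_rot: [92.6, 90.0, 9.0]
ft_force: [-0.9, -0.4, 0.3]
grip_width: -0.0004
3.725 [0.5874 0.1493 0.0955] [-0.893  -0.4188  0.3089] zyaw -83.59673024730783 q [ 3.1954 35.3699 80.4725  0.001  64.1485 86.7917]
y board xy from pivot 0.024832889016134993 0.11965868507203335
  pivot in tool frame [-0.0165 -0.0248  0.1197]
b board xy from pivot 0.024796396007060226 0.35975907796688117
  pivot in tool frame [-0.0165 -0.0248  0.3598]
```

At contact distance (offset 24.8 mm, radius 120 mm). Now the arc, 5° per row.

```bash
python3 -m inch '[[[0,-1.055,-0.17,-5,0],[0,-1.055,-0.17,-5,0],[0,-1.055,-0.17,-5,0],[0,-1.055,-0.17,-5,0],[0,0,0,0,0]]]'; python3 st.py 1
```

```text
time: 4.35
tool_pos: [0.5451, 0.1457, 0.0955]
eef_rot: [41.8, 90.0, -21.9]
ft_force: [-0.2, -0.7, 0.3]
grip_width: 0.0004
4.35 [0.5451 0.1457 0.0955] [-0.1853 -0.7057  0.2741] zyaw -63.651548743923314 q [ 3.0658 30.7013 88.481  -0.0019 60.8141 66.7183]
y board xy from pivot -0.017624971348666023 0.12077313993345355
  pivot in tool frame [-0.0165 -0.0246  0.1195]
b board xy from pivot -0.017661464357740794 0.36087353282830137
  pivot in tool frame [-0.0165 -0.1065  0.3452]
scene y valve 0.27046210327643805 r 0.08071924056668049 sz (20.8155517578125, 50.0089111328125)
scene b valve 1.534976589569499 r 0.0992716021900497 sz (94.43472290039062, 22.976320266723633)
side y valve 0.35517292127892497 r 0.10064295870063916 sz (23.431957244873047, 90.81969451904297)
side b valve 1.5773273059368589 r 0.10370295792355258 sz (93.56792449951172, 21.67235565185547)
```

It follows: 0.355 rad after a 20° turn. Carrying on.

```bash
python3 -m inch '[[[0,-1.055,-0.17,-5,0],[0,-1.055,-0.17,-5,0],[0,-1.055,-0.17,-5,0],[0,-1.055,-0.17,-5,0],[0,-1.055,-0.17,-5,0]]]'; python3 -m inch '[[[0,-1.055,-0.17,-5,0],[0,-1.055,-0.17,-5,0],[0,-1.055,-0.17,-5,0],[0,-1.055,-0.17,-5,0],[0,0,0,0,0]]]'; python3 st.py 1
```

```text
time: 5.08
tool_pos: [0.4987, 0.1217, 0.0954]
eef_rot: [64.3, 89.9, 25.7]
ft_force: [4.0, 1.7, -2.0]
grip_width: -0.0003
time: 5.7
tool_pos: [0.4708, 0.0888, 0.0954]
eef_rot: [-162.2, 90.0, 179.1]
ft_force: [0.2, -0.3, -0.1]
grip_width: 0.0001
5.7 [0.4708 0.0888 0.0954] [ 0.1699 -0.3139 -0.148 ] zyaw -18.742538230893043 q [ -3.3689  21.483  103.3436  -0.0003  55.1799  15.3738]
y board xy from pivot -0.09785616078738871 0.07254767273430339
  pivot in tool frame [-0.0166 -0.0241  0.1194]
b board xy from pivot -0.09789265379646349 0.3126480656291512
  pivot in tool frame [-0.0166 -0.2414  0.2215]
scene y valve 1.1011772318220956 r 0.0845307142226875 sz (23.527084350585938, 62.07496643066406)
scene b valve 1.5254789406763236 r 0.09969322199483956 sz (93.12047576904297, 23.26028060913086)
side y valve 1.1508213296079748 r 0.10147836499406764 sz (25.536758422851562, 91.33443450927734)
side b valve 1.5808382818592208 r 0.10366539080620352 sz (93.78954315185547, 22.39299774169922)
```

```bash
python3 -m inch '[[[0,-1.055,-0.17,-5,0],[0,-1.055,-0.17,-5,0],[0,-1.055,-0.17,-5,0],[0,-1.055,-0.17,-5,0],[0,0,0,0,0]]]';  python3 st.py 1
```

```text
time: 6.42
tool_pos: [0.456, 0.049, 0.0953]
eef_rot: [-168.5, 90.0, -167.2]
ft_force: [-0.8, 0.9, -0.6]
grip_width: 0.0
6.425 [0.456  0.049  0.0953] [-0.7569  0.8713 -0.5619] zyaw 1.2464021557862526 q [ -8.5514  19.2718 106.6912  -0.0085  54.0546  -9.7928]
y board xy from pivot -0.11699471445199763 0.034670498511340186
  pivot in tool frame [-0.0167 -0.024   0.1196]
b board xy from pivot -0.11703120746107241 0.274770891406188
  pivot in tool frame [-0.0167 -0.2631  0.1412]
scene y valve 1.4761369344643045 r 0.08958255137300322 sz (73.8227767944336, 24.402307510375977)
scene b valve 1.5276730397981195 r 0.09923350205331002 sz (92.93473815917969, 23.437387466430664)
side y valve 1.5196500241748834 r 0.10307900100636491 sz (92.14675903320312, 21.982715606689453)
side b valve 1.580493108418164 r 0.10380345546485265 sz (94.22428131103516, 21.629779815673828)
```

About 1.49. I'll nudge on in small steps toward the stop, watching the force.

```bash
python3 -m inch '[[[0,-0.15,0,-1,0],[0,-0.15,0,-1,0],[0,-0.1,0,-1,0],[0,0,0,0,0],[0,0,0,0,0]]]';  python3 -m inch '[[[0,-0.1,0,0,0],[0,-0.1,0,0,0],[0,-0.1,0,0,0],[0,0,0,0,0],[0,0,0,0,0]]]';python3 st.py 1
```

```text
time: 7.15
tool_pos: [0.4555, 0.0454, 0.0951]
eef_rot: [158.2, 89.9, 162.6]
ft_force: [-2.9, 3.0, 2.0]
grip_width: 0.0002
time: 7.78
tool_pos: [0.4556, 0.0423, 0.0951]
eef_rot: [162.1, 89.9, 166.5]
ft_force: [-3.4, 3.5, 0.8]
grip_width: 0.0001
7.775 [0.4556 0.0423 0.0951] [-3.3537  3.5063  0.8282] zyaw 4.411138620066967 q [ -9.4189  19.2211 106.8131   0.0083  54.0601 -13.8348]
y board xy from pivot -0.1180616937717711 0.02806887120354945
  pivot in tool frame [-0.0171 -0.0239  0.1189]
b board xy from pivot -0.11809818678084587 0.26816926409839725
  pivot in tool frame [-0.0173 -0.2639  0.1273]
scene y valve 1.533334003017993 r 0.08992560520373809 sz (73.3477783203125, 24.31739044189453)
scene b valve 1.5304148105455582 r 0.09940756239241648 sz (94.77772521972656, 22.84539031982422)
side y valve 1.5670401442100803 r 0.10378908488883949 sz (92.58985900878906, 23.42678451538086)
side b valve 1.57522281480624 r 0.10369948367281766 sz (94.15455627441406, 21.835094451904297)
```

```bash
python3 -m inch '[[[0,-0.1,0,0,0],[0,-0.1,0,0,0],[0,-0.1,0,0,0],[0,0,0,0,0],[0,0,0,0,0]]]';python3 st.py 1
```

```text
time: 8.5
tool_pos: [0.4558, 0.0394, 0.095]
eef_rot: [162.5, 89.9, 166.9]
ft_force: [-4.2, 3.3, 0.9]
grip_width: -0.0002
8.5 [0.4558 0.0394 0.095 ] [-4.1929  3.2548  0.9147] zyaw 4.4096435579170965 q [ -9.7956  19.2192 106.8277   0.0082  54.0678 -14.2101]
y board xy from pivot -0.11828597935985173 0.025105690036844354
  pivot in tool frame [-0.0172 -0.021   0.1191]
b board xy from pivot -0.11832247236892651 0.2652060829316922
  pivot in tool frame [-0.0174 -0.2609  0.1274]
scene y valve 1.5584993671677267 r 0.09147545977011762 sz (78.41390991210938, 22.902097702026367)
scene b valve 1.5205112505001628 r 0.09918236283720645 sz (92.23540496826172, 22.84572982788086)
side y valve 1.5928799440914005 r 0.10393345597902869 sz (92.95198822021484, 22.780044555664062)
side b valve 1.5777284421639424 r 0.10369211081868138 sz (94.16851806640625, 22.00725555419922)
```

Yellow is against or very near its stop (about 1.55–1.59, reading the same as the blue reference), at forces of around 5 N. Back off, rise, and cross to blue's -y side.

```bash
python3 -m inch '[[[0,1.0,0,0,0],[0,1.0,0,-2,0],[-3,0,0,0,0],[-3,0,0,0,0],[-3,0,0,0,0]]]'; python3 st.py 1
```

```text
time: 9.22
tool_pos: [0.455, 0.0596, 0.1864]
eef_rot: [-32.6, 90.0, -26.1]
ft_force: [0.1, 0.5, -1.0]
grip_width: -0.0003
9.225 [0.455  0.0596 0.1864] [ 0.0573  0.4581 -0.9609] zyaw 6.511542862167907 q [ -7.2159  12.069  100.5389  -0.014   67.3545 -13.7221]
y board xy from pivot -0.11679696456245664 0.04526548115898095
  pivot in tool frame [ 0.0745 -0.0455  0.1167]
b board xy from pivot -0.11683345757153141 0.28536587405382874
  pivot in tool frame [ 0.0746 -0.2856  0.1162]
scene y valve 1.5543664091193614 r 0.09841124138978721 sz (93.7394027709961, 23.77893829345703)
scene b valve 1.5324091981404262 r 0.0995510874570359 sz (92.2962417602539, 22.597097396850586)
side y valve 1.6058515808332312 r 0.10375577825501278 sz (93.18457794189453, 20.621240615844727)
side b valve 1.5824231139020997 r 0.10358546930893572 sz (94.07469940185547, 21.74518394470215)
```

```bash
python3 -m inch '[[[0,-4.7,0,0,0],[0,-4.7,0,0,0],[0,-4.7,0,0,0],[0,-4.7,0,0,0],[0,-4.7,0,0,0]]]';python3 -m inch '[[[0,-4.7,0,0,0],[0,-4.6,-0.3,0,0],[0,0,0,0,0],[0,0,0,0,0],[0,0,0,0,0]]]'; python3 st.py
```

```text
time: 9.95
tool_pos: [0.4812, -0.1757, 0.1846]
eef_rot: [156.1, 90.0, 162.6]
ft_force: [0.8, -0.2, 0.2]
grip_width: -0.0003
time: 10.58
tool_pos: [0.4887, -0.2661, 0.1852]
eef_rot: [117.3, 90.0, 123.8]
ft_force: [-0.4, 0.0, -0.6]
grip_width: -0.0
10.575 [ 0.4887 -0.2661  0.1852] [-0.3538  0.0388 -0.6204] zyaw 6.492596885790636 q [-40.6321  24.0563  84.1981   0.0036  71.7578 -47.1258]
y board xy from pivot -0.11959716638710768 -0.2820951820006506
  pivot in tool frame [0.0733 0.2819 0.1201]
b board xy from pivot -0.11963365939618245 -0.04199478910580274
  pivot in tool frame [0.0732 0.0418 0.1197]
```

```bash
python3 - <<'E'
from h import *
c=cam('side');cv2.imwrite('pics/s2.png',c['pixels'][...,::-1])
E
```

```text
(no output)
```

View pics/s2.png

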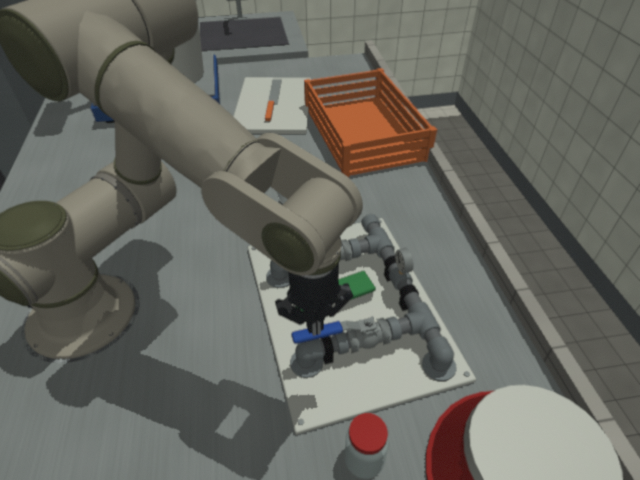

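The side view shows the fingertips at (316,328), 185 mm up, standing on the near (-y) side of the blue lever once height is allowed for; the brush and jar are where they were. Descending, then closing to contact.

```bash
python3 -m inch '[[[3,0,0,0,0],[3,0,0,0,0],[3,0,0,0,0],[0,0,0,0,0],[0,0,0,0,0]]]'; python3 st.py; python3 -m inch '[[[0,0.4,0,0,0],[0,0.4,0,0,0],[0,0.4,0,0,0],[0,0.4,0,0,0],[0,0,0,0,0]]]'; python3 st.py 1
```

```text
time: 11.25
tool_pos: [0.4891, -0.2673, 0.0966]
eef_rot: [-46.7, 89.9, -40.3]
ft_force: [0.4, -0.2, 0.8]
grip_width: 0.0
11.25 [ 0.4891 -0.2673  0.0966] [ 0.352  -0.1607  0.7506] zyaw 6.431219410857066 q [-40.7007  29.8151  89.7682   0.001   60.3068 -47.1324]
y board xy from pivot -0.11930471068750746 -0.28338472998429554
  pivot in tool frame [-0.0156  0.2833  0.1195]
b board xy from pivot -0.11934120369658222 -0.04328433708944771
  pivot in tool frame [-0.0153  0.0432  0.1194]
time: 11.88
tool_pos: [0.4867, -0.2511, 0.0954]
eef_rot: [174.5, 90.0, -179.0]
ft_force: [1.2, -0.2, 0.4]
grip_width: -0.0001
11.875 [ 0.4867 -0.2511  0.0954] [ 1.1655 -0.1626  0.4256] zyaw 6.420969713213946 q [-39.544   28.9026  91.5125  -0.0008  59.5857 -45.9645]
y board xy from pivot -0.11986565791638633 -0.2669537137622426
  pivot in tool frame [-0.0166  0.2669  0.12  ]
b board xy from pivot -0.1199021509254611 -0.026853320867394736
  pivot in tool frame [-0.0166  0.0268  0.1199]
scene y valve 1.5516684844505204 r 0.10014201251471579 sz (94.78874206542969, 22.708724975585938)
scene b valve 1.54303802236072 r 0.10035060663091012 sz (95.72821807861328, 25.838430404663086)
```

```bash
python3 -m inch '[[[0,0.25,0,0,0],[0,1.055,-0.17,5,0],[0,1.055,-0.17,5,0],[0,1.055,-0.17,5,0],[0,1.055,-0.17,5,0]]]'; python3 -m inch '[[[0,1.055,-0.17,5,0],[0,1.055,-0.17,5,0],[0,1.055,-0.17,5,0],[0,1.055,-0.17,5,0],[0,0,0,0,0]]]'; python3 st.py 1
```

```text
time: 12.6
tool_pos: [0.4802, -0.2071, 0.0953]
eef_rot: [-89.2, 89.9, -102.9]
ft_force: [-1.0, -4.0, -0.8]
grip_width: -0.0002
time: 13.22
tool_pos: [0.4894, -0.1648, 0.0953]
eef_rot: [18.7, 90.0, -14.9]
ft_force: [0.7, -1.0, 0.3]
grip_width: 0.0001
13.225 [ 0.4894 -0.1648  0.0953] [ 0.7296 -1.0426  0.2854] zyaw -33.52379168422444 q [-31.6283  25.5113  97.0464   0.0009  57.4398   1.895 ]
y board xy from pivot -0.10765355726352542 -0.181524468702891
  pivot in tool frame [-0.0167  0.2083 -0.0339]
b board xy from pivot -0.1076900502726002 0.05857592419195685
  pivot in tool frame [-0.0167  0.0242  0.1202]
scene y valve 1.553878503207902 r 0.09865800672882424 sz (94.59061431884766, 22.672157287597656)
scene b valve 0.8804045566898058 r 0.10204870636902512 sz (31.58352279663086, 96.22224426269531)
side b valve 0.9069772664348834 r 0.07332189746970035 sz (23.41045379638672, 34.513938903808594)
```

Blue is at about 0.88 and yellow is unchanged. Continuing.

```bash
python3 -m inch '[[[0,1.055,-0.17,5,0],[0,1.055,-0.17,5,0],[0,1.055,-0.17,5,0],[0,1.055,-0.17,5,0],[0,1.055,-0.17,5,0]]]'; python3 -m inch '[[[0,1.055,-0.17,5,0],[0,1.055,-0.17,5,0],[0,1.055,-0.17,5,0],[0,0,0,0,0],[0,0,0,0,0]]]'; python3 st.py 1
```

```text
time: 13.95
tool_pos: [0.5188, -0.1217, 0.0953]
eef_rot: [-119.3, 89.9, -178.0]
ft_force: [-3.9, -1.9, 2.3]
grip_width: 0.0001
time: 14.58
tool_pos: [0.5452, -0.1031, 0.0952]
eef_rot: [79.0, 90.0, 5.5]
ft_force: [-0.0, 0.5, 0.9]
grip_width: -0.0002
14.575 [ 0.5452 -0.1031  0.0952] [-0.0072  0.4598  0.8971] zyaw -73.49480497753676 q [-22.8128  29.691   90.2263   0.0105  60.0659  50.6768]
y board xy from pivot -0.04525886297834963 -0.12646274911731
  pivot in tool frame [-0.0168  0.0668 -0.1166]
b board xy from pivot -0.045295355987424395 0.1136376437775378
  pivot in tool frame [-0.0168  0.0247  0.1198]
scene y valve 1.551780679423028 r 0.10058458761757855 sz (97.62518310546875, 24.204994201660156)
scene b valve 0.1515812494657205 r 0.10470058724642989 sz (25.358335494995117, 96.0522232055664)
side y valve 1.5957170976534751 r 0.10408475043917466 sz (93.87603759765625, 22.22331428527832)
side b valve 0.19532121427252824 r 0.08034045991078348 sz (20.750993728637695, 50.129600524902344)
```

```bash
python3 -m inch '[[[0,0.63,-0.1,3,0],[0,0.63,-0.1,3,0],[0,0.4,0,2,0],[0,0.0,0,0,0],[0,0,0,0,0]]]'; python3 -m inch '[[[0,0.1,0,1,0],[0,0.1,0,1,0],[0,0.1,0,0,0],[0,0,0,0,0],[0,0,0,0,0]]]'; python3 st.py 1
```

```text
time: 15.3
tool_pos: [0.5605, -0.0969, 0.0951]
eef_rot: [-126.4, 90.0, 152.1]
ft_force: [-2.3, 1.8, 0.4]
grip_width: 0.0005
time: 15.92
tool_pos: [0.5634, -0.0962, 0.0951]
eef_rot: [-126.1, 89.9, 150.3]
ft_force: [-3.7, 2.6, 1.0]
grip_width: -0.0002
15.925 [ 0.5634 -0.0962  0.0951] [-3.6604  2.623   1.0283] zyaw -83.59705436065175 q [-21.4377  31.5757  87.0758   0.0138  61.4322  62.1527]
y board xy from pivot -0.02643632346410291 -0.12162532382024176
  pivot in tool frame [-0.0168  0.0264 -0.1216]
b board xy from pivot -0.02647281647317768 0.11847506907460606
  pivot in tool frame [-0.017   0.0264  0.1185]
scene y valve 1.5547343908543003 r 0.10189861705972975 sz (99.24393463134766, 22.985074996948242)
scene b valve -0.013698801636560676 r 0.1058452882776079 sz (26.308135986328125, 95.6570053100586)
side y valve 1.6018159389141382 r 0.10387355349772438 sz (93.81739807128906, 20.847261428833008)
side b valve 0.03458179708793452 r 0.0822677719189779 sz (20.87691879272461, 52.512351989746094)
```

Two more millimetres, then retreat.

```bash
python3 -m inch '[[[0,0.1,0,0,0],[0,0.1,0,0,0],[0,0.05,0,0,0],[0,0,0,0,0],[0,0,0,0,0]]]'; python3 st.py 1;  python3 -m inch '[[[0,-1,0,0,0],[0,-1,0,0,0],[-4,0,0,0,0],[-4,0,0,0,0],[-4,0,0,0,0]]]';python3 -m inch '[[[0,0,0,0,0],[0,0,0,0,0],[0,0,0,0,0],[0,0,0,0,0],[0,0,0,0,0]]]'; python3 st.py 1
python3 - <<'E'
from h import *
np.set_printoptions(precision=4,suppress=True)
for n in('scene','side'):
    c=cam(n);cv2.imwrite(f'pics/end_{n}.png',c['pixels'][...,::-1])
    for st,med,p in blob(c,mask(c,'g')):
        if .2<med[0]<.85: t=p[p[:,2]>.03];print(n,cv2.minAreaRect((t[:,:2]*1000).astype(np.float32)))
E
```

```text
time: 16.65
tool_pos: [0.5658, -0.0959, 0.0951]
eef_rot: [-125.2, 89.9, 151.2]
ft_force: [-4.8, 3.0, 1.4]
grip_width: 0.0002
16.65 [ 0.5658 -0.0959  0.0951] [-4.7947  3.0019  1.3754] zyaw -83.59598892389663 q [-21.32    31.8391  86.6286   0.0134  61.6226  62.2696]
y board xy from pivot -0.023982819046257355 -0.12161680287797111
  pivot in tool frame [-0.0168  0.024  -0.1216]
b board xy from pivot -0.024019312055332125 0.11848359001687671
  pivot in tool frame [-0.017   0.024   0.1185]
scene y valve 1.5541683465339586 r 0.10178801157618 sz (99.63856506347656, 23.404651641845703)
scene b valve -0.021908345649843453 r 0.1050461963967432 sz (27.46866226196289, 95.1266098022461)
side y valve 1.6041021031393523 r 0.10395184759946934 sz (93.86842346191406, 22.02766990661621)
side b valve 0.007100952491590595 r 0.0813149372089106 sz (22.165185928344727, 51.390647888183594)
time: 17.38
tool_pos: [0.546, -0.0987, 0.2168]
eef_rot: [53.5, 89.9, -30.1]
ft_force: [1.0, -0.3, 1.2]
grip_width: -0.0001
time: 18.0
tool_pos: [0.5464, -0.0984, 0.2149]
eef_rot: [-119.4, 90.0, 157.0]
ft_force: [-0.8, 0.1,
[... 392 characters left out ...]
y valve 1.550426380311896 r 0.0987255787047607 sz (94.9953842163086, 23.075727462768555)
scene b valve -0.04254060979775098 r 0.10483686901263582 sz (25.953889846801758, 96.08313751220703)
side y valve 1.5941342637699112 r 0.10398825961320143 sz (93.66375732421875, 22.75836944580078)
side b valve 0.012460603356893696 r 0.10205041708522092 sz (22.289997100830078, 94.47291564941406)
scene ((568.8720703125, -76.42644500732422), (172.17654418945312, 56.97309875488281), 14.14273738861084)
side ((632.6454467773438, -67.08161926269531), (26.303129196166992, 54.27959442138672), 9.683286666870117)
side ((524.80517578125, -86.70140838623047), (136.79135131835938, 53.32853317260742), 6.898090839385986)
```

View pics/end_scene.png

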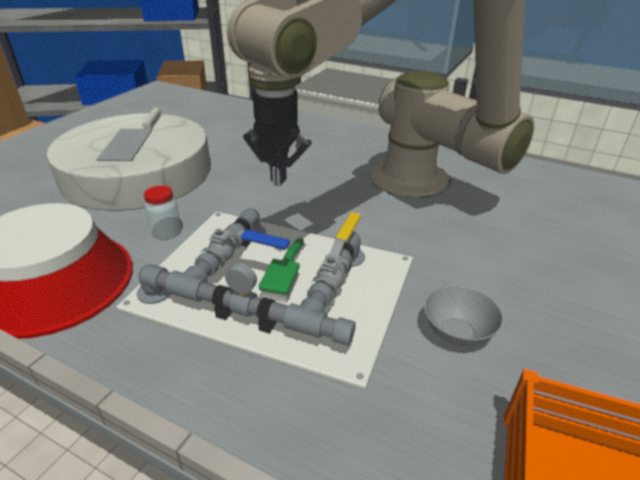

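View pics/end_side.png

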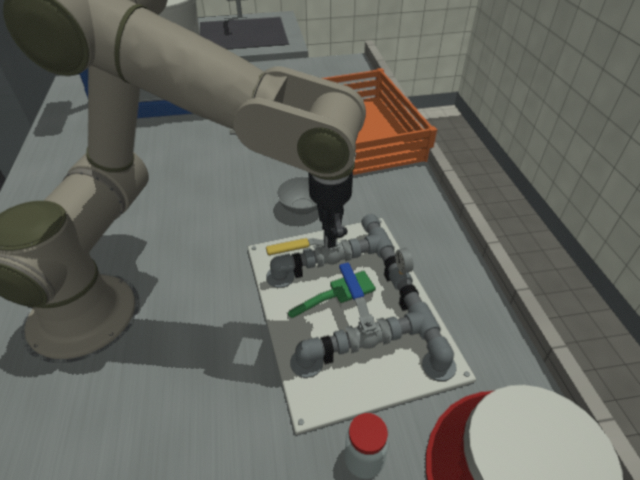

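The end pictures show yellow in line over its pipe (scene 348,227) and blue square across its own (scene 265,240). The brush (283,268), bowl (462,318) and jar (162,212) are at the same pixels as at the start, and the gripper hangs free.

```bash
python3 -c "
from plant import arm
print(arm.sign_off())"
```

```text
the job is handed in; nothing more can be done
None
```

I opened the yellow valve fully, then shut the blue one, and handed the job in at about 18 s of the 51 s allowed. I pushed both levers with the closed fingertips at about 120 mm from the pivot. Blue stayed open until yellow was at its stop.

- **Valve angles:** after backing off, the two cameras put yellow at 1.55 and 1.59 rad (needs above 1.46), and blue at -0.04 and 0.01 rad (needs below 0.11). The cameras disagree by about 0.05 rad, but every reading is inside its limit.
- **Forces:** wrist readings at the end of each call were never above about 6 N. I had no readings between those points.
- **Brush, bowl and jar:** they look unmoved by eye in the pictures from before and after. My numeric check on the brush was no use, because the levers and arm partly hid it, and I did not measure the bowl or jar. I kept the fingertips at about 95 mm or higher, above the brush and bowl, and well away from the jar.
- **At hand-in:** the gripper was hanging clear at 215 mm, touching nothing.

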